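# Unscrew the tight jar lid in the one-handed jar holder

## Task

The steel screw lid on the square amber glass jar is too tight to open while the jar stands loose, because the jar turns with it. Take the pepper mill out of the wooden jar holder and stand it upright on the bare worktop clear of the holder, set the closed jar fully down into the holder's square well so that it cannot turn, and then unscrew the lid anticlockwise until it comes free. Leave the jar seated in the holder, leave the other things alone, and finish still gripping the lid: hold it level, clear of the jar and just above its open mouth (about 2 to 4 cm up), and do not put it down.

Things in the scene. Friction and masses are not known exactly. Their poses are not given: they have to be found in the camera images.
- holder: Jar holder fixed to the worktop: pale wood block 100x100 mm, 44 mm high, in its top one square well 66x66 mm: floor (rubber) 10 mm above the origin, mouth at 44 mm with a 5 mm 45-degree lead-in. Origin: centre of the underside (z = 0); z up; x, y run along the well's sides. Stands left or right. A cooker hood hangs 0.55 m up, left, beyond x 0.52, y 0.
- pepper_mill: Dark turned-wood pepper mill, 170 mm tall, foot 58 mm across, 0.18 kg. Origin: centre of the foot; z up its axis. Starts upright in the holder's well. Round head 48 mm across, 123 to 159 mm above the origin (grip it from above at 140 mm); 12 mm nut on top. The head does not turn. Free worktop: a strip 0.22 m deep behind the front edge, which runs from (0.49, 0.15) to (0.25, -0.26).
- jar: Square amber glass jar, about 0.35 kg: body 62x62 mm, 74 mm high, then a neck 50 mm across, rim 98 mm above the origin. Origin: centre of the underside; z up; x, y square to the flat sides (fits the well in any quarter turn, 2 mm free each side, then can twist 0.06 rad before it is braced). Starts loose on the worktop, lid on, at any yaw.
- jar_mouth (a point): Centre of the jar's rim (its open mouth), 98 mm above the jar's origin.
- lid: Knurled steel lid, 63 mm across, 20 mm high. Origin: centre of its lower edge, 88 mm above the jar's origin when closed; z up. Starts at the jar's yaw plus 0 to 0.08 rad. Resists turning with 0.2 to 0.4 N m; the closed jar can be carried by it. Free after 1.0 rad anticlockwise (springs up 2 mm), stopped at 1.55: turn 1.2 to 1.3, lift straight; passes the rim after 10 mm.
- honey_jar: Small glass jar with a yellow lid, 63 mm across, 92 mm tall, standing on the right; bystander. Origin: centre of its foot.
- spoon: Steel spoon lying on the worktop on the right, 189 mm long (along its x); bystander. Origin: centre of its underside.
- jar_sugar: Round clear jar with a pale lid, 66 mm across, 118 mm tall, farther right; bystander. Origin: centre of its foot.
Mind the look-alikes: they are no part of the job. There is more than one size of the lid; the job needs the smaller.

How it is judged:
On the way, in this order (a step that is already met when the one before it is completed fails the run):
1. the pepper mill is let go standing upright on the worktop, clear of the holder (angle between pepper_mill's own z axis and vertical below 0.12 rad and height (world z) of pepper_mill between -0.01 and 0.008 m and horizontal distance between pepper_mill and holder above 0.085 m and linear speed of pepper_mill below 0.03 m/s and contact force between the fingers and pepper_mill below 0.1 N), for 0.2 s.
2. the jar, still closed tight, is fully down in the holder's well (z of jar in the frame of holder below 0.014 m and horizontal distance between jar and holder below 0.007 m and angle between jar's own z axis and vertical below 0.07 rad and z of lid in the frame of jar below 0.0895 m and angle between the x axis of lid and the x axis of jar, either way round below 0.5 rad), for 0.2 s.
3. the lid is turned loose while the jar stays in the well (z of jar in the frame of holder below 0.014 m and horizontal distance between jar and holder below 0.007 m and angle between jar's own z axis and vertical below 0.07 rad and angle between the x axis of lid and the x axis of jar, either way round above 0.85 rad and z of lid in the frame of jar below 0.102 m), for 0.05 s.
At the end, for the whole second after the job is handed in: Lid gripped, still, level (0.2 rad), lower edge 5 to 70 mm above the jar's rim, within 25 mm of its axis, touching only the fingers; jar upright on the well floor (4 mm), centred within 7 mm; mill released, upright (0.12 rad) on the worktop, axis over 85 mm from the holder's centre (all of step 1 and z of jar in the frame of holder below 0.014 m and horizontal distance between jar and holder below 0.007 m and angle between jar's own z axis and vertical below 0.07 rad and z of lid in the frame of jar_mouth between 0.005 and 0.07 m and horizontal distance between lid and jar_mouth below 0.025 m and angle between lid's own z axis and vertical below 0.2 rad and linear speed of lid below 0.03 m/s and contact force between the fingers and lid above 2 N and contact force between each of jar, holder and lid below 0.1 N); the arm keeps its last pose, push and grip.
It fails at once if one of the other things (honey jar, spoon, sugar jar) is pushed more than 30 mm (distance of any of honey_jar, spoon, jar_sugar from where it was at the start of the episode above 0.03 m).
It also fails if it takes over 58 s, if anything falls off the work surface, if the arm or the gripper's body presses on something with over 40 N, if the wrist force passes 120 N, or if a joint passes its speed limit or range.

## Robot

A 7-joint arm with a two-finger parallel gripper is mounted at the origin on a cart in front of the work surface, level with it; the furniture and walls round the work are solid. World frame = base frame: x ahead of the robot, y to its left, z up, the work surface at z = 0. Lengths are in m, angles in rad, forces in N, time in s.
With the tool pointing down it reaches from about 0.4 to 0.85 m from the base axis. Payload 4.4 kg.
Tool frame: the origin (TCP) lies at the very end of the fingers, on their centre line; the grasp point (between the pads) lies 19 mm behind it (r.grip_depth is the distance from the TCP to the grasp point, in m); z points along the fingers, y is the line along which they close (so a half turn about z gives the same grasp; the last joint's range is limited). The gripper opens to 94 mm and grips with 3 to 60 N. Pads are 16 mm wide; open, the fingers measure 119 mm over their backs; the gripper's body (75 mm by 177 mm) begins 78 mm behind the grasp point.
Start: joints at [-1.221, 0.628, 0.038, 1.517, -0.027, 0.996, -0.02], TCP at [0.263, 0.595, 0.205] pointing down, gripper open.
Joint ranges: [-3.06, 3.06], [-0.37, 2.12], [-1.25, 1.32], [0.18, 2.47], [-1.1, 4.24], [0.23, 1.98], [-2.94, 2.94]. Speed limits (rad/s): [2.57, 2.57, 3.14, 3.14, 3.14, 3.14, 3.14].

## Interface

Orientations are given as a unit quaternion [x, y, z, w].
In Python, from workcell import telemetry, cams, ticket, r gives the robot as it stands.
- The arm moves only by the tool arm_command, never from a script. Its argument "commands" is a list of rows, each an object of numbers: "wx", "wy", "wz": the turn, a rotation vector about the tool's x, y, z in units of 6 degrees (1.0 is 6 degrees); "x", "y", "z": the shift along the tool's x, y, z in units of 40 mm (1.0 is 40 mm); "fingers": the opening, from 0 (shut) to 1 (fully open). A call has exactly 5 rows; each row shifts and turns the commanded pose from where the row before left it, along the tool's axes as they then stand; what a row does not reach is not made up. A row lasts 1/12 s, in which the tool goes at most 41.7 mm and 7.16 degrees, less where a joint would pass 70% of its speed; a pose out of reach is approached as far as the arm can. A call is refused whole if a number of a shift passes 1 or a number of a turn 1, either way. A call with a gripper value outside its range is refused whole. The fingers move at their own pace and stop on an object; "newtons" is the grip in N (left out, the last holds). Time passes only in rows, so rows that do not move let the fingers close, or fill a call up. It gives the time, the measured TCP pose, the force, the opening and the grip force at its end, in the units of the state.
- telemetry.get_obs(): the state, without advancing time (a new reading comes with each control period).
- cams.snapshot(name): name is "side" or "top" or "wrist"; returns a dict with "image" (384x512x3 uint8, red, green, blue), "depth" (384x512 float32, m along the optical axis (not along the pixel's ray), 0 where there is no reading), "mtx" (3x3 intrinsics, pixels), "dist_coeffs" ([k1, k2, p1, p2, k3] as OpenCV has them; the pictures are not rectified), "extrinsics" (4x4, takes a point from camera to world coordinates). Camera axes: x right, y up, looking along -z (the intrinsics and any distortion apply to the point x, -y, -z); pixel columns grow to the right and rows downward; lengths in m; the calibration is good to about 2 mm. A picture is of the moment at which its call begins.
- ticket.sign_off(): hands the job in; it is judged then, once.
The state is a dict: "clock": time; "joint_pos": joint angles; "joint_vel": joint speeds; "joint_efforts": joint torques, N m; "eef_pos": TCP position; "tool_rot": TCP orientation; "force": force on the tool from outside, world axes, zero at the start; "wrist_torque": the same for the moment, N m; "width": finger opening in m; "grip_force": force on a finger pad.
Only numpy, scipy, OpenCV 4.12 (cv2) and the standard library are available. Lean on these libraries where they do the work, as an engineer would, in place of code of your own. Each camera call takes 0.05 s, during which the arm holds its last target. There are 200 camera calls.

## Working session

There is one attempt and no reset: what is moved stays moved. The work goes in short steps, Python scripts to look and compute and a tool call to move; the robot and the scene stay as the last step left them, time stands still between calls to the robot, and variables do not carry over. Pictures are saved under pics/ and viewed, at most 10 in all, crops included, and the job is handed in when it is done.

Besides the shell and the picture viewer there is one more tool, called after "Emit:" as name([rows], argument=value, ...), one row to a line, values as JSON. arm_command: Moves the arm, as the interface text tells. Its arguments: {"type":"object","properties":{"commands":{"type":"array"},"newtons":{"type":"number"}},"required":["commands"]}

```bash
mkdir -p pics; ls; cat > h.py <<'E'
import numpy as np, cv2
from workcell import telemetry, cams, ticket, r
from scipy.spatial.transform import Rotation as R
def snap(n):
    s=cams.snapshot(n); np.savez(f'pics/{n}.npz',**s); return s
def load(n): return dict(np.load(f'pics/{n}.npz'))
def save(s,fn,crop=None,k=1):
    im=s['image'][:,:,::-1]
    if crop: a,b,c,d=crop; im=im[b:d,a:c]
    cv2.imwrite('pics/'+fn,cv2.resize(im,None,fx=k,fy=k,interpolation=cv2.INTER_CUBIC))
def rays(s,uv):
    p=cv2.undistortPoints(np.float64(uv).reshape(-1,1,2),s['mtx'],s['dist_coeffs'])[:,0]
    d=np.c_[p[:,0],-p[:,1],-np.ones(len(p))]
    E=s['extrinsics']; return E[:3,3],d@E[:3,:3].T
def onplane(s,uv,z):
    o,d=rays(s,uv); return o+d*((z-o[2])/d[:,2])[:,None]
def cloud(s):
    h,w=s['depth'].shape; u,v=np.meshgrid(np.arange(w),np.arange(h))
    o,d=rays(s,np.c_[u.ravel(),v.ravel()])
    return (o+d*s['depth'].reshape(-1,1)).reshape(h,w,3)
def proj(s,P):
    E=s['extrinsics']; c=(np.atleast_2d(P)-E[:3,3])@E[:3,:3]; c=c*[1,-1,-1]
    return cv2.projectPoints(c,np.zeros(3),np.zeros(3),s['mtx'],s['dist_coeffs'])[0][:,0]
def st():
    o=telemetry.get_obs(); print({k:np.round(v,4).tolist() for k,v in o.items() if k in('clock','joint_pos','eef_pos','tool_rot','force','width','grip_force')}); return o
E
python3 - <<'E'
from h import *
o=st()
print(R.from_quat(o['tool_rot']).as_matrix().round(3))
ims=[]
for n in('top','side'):
    s=snap(n); save(s,n+'0.png',k=1.5); print(n,s['extrinsics'].round(3).tolist())
E
```

```text
pics
{'clock': 0.0, 'joint_pos': [-1.2208, 0.6293, 0.0384, 1.5184, -0.027, 0.9963, -0.02], 'eef_pos': [0.2622, 0.594, 0.2046], 'tool_rot': [0.2064, 0.9785, -0.0009, -0.0002], 'force': [0.5372, -0.4176, -0.0648], 'grip_force': 0.0, 'width': 0.094}
[[-0.915  0.404 -0.001]
 [ 0.404  0.915 -0.002]
 [ 0.    -0.002 -1.   ]]
top [[-0.024, 0.986, -0.166, 0.295], [-1.0, -0.024, 0.003, -0.301], [-0.001, 0.166, 0.986, 0.934], [0.0, 0.0, 0.0, 1.0]]
side [[0.81, 0.324, -0.489, -0.153], [-0.586, 0.412, -0.697, -1.128], [-0.024, 0.852, 0.524, 0.683], [0.0, 0.0, 0.0, 1.0]]
```

View pics/top0.png

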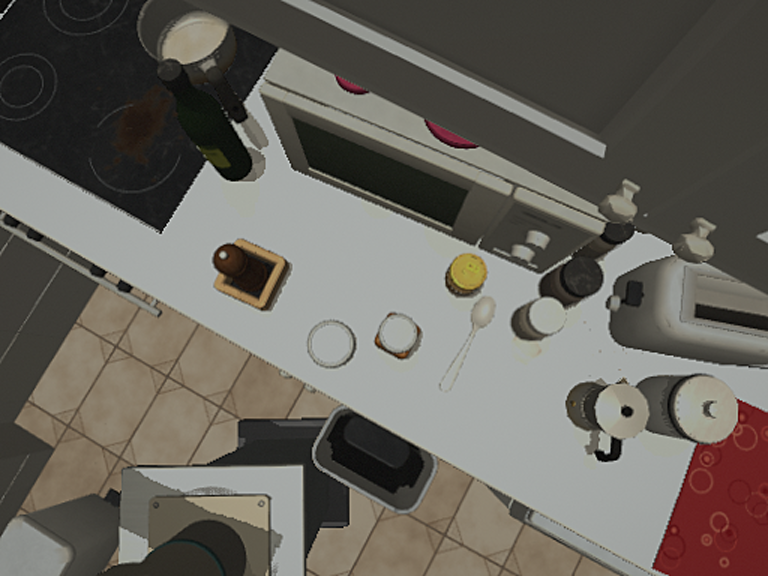

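View pics/side0.png

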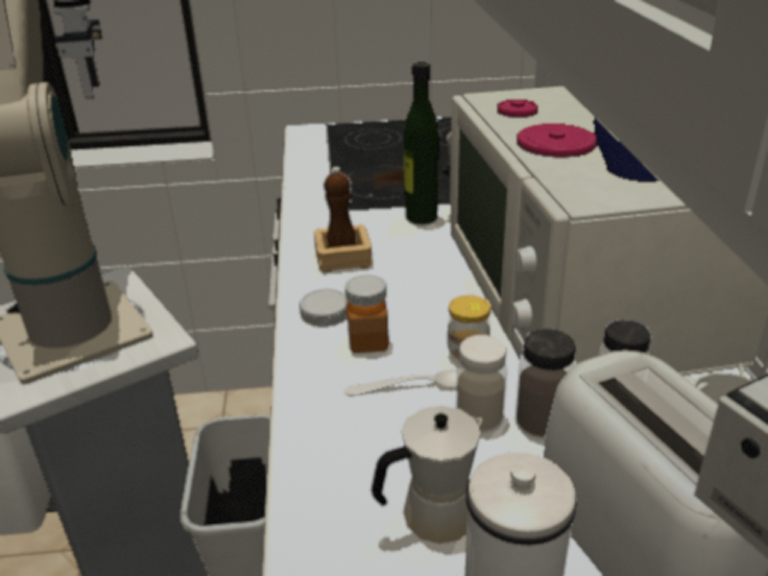

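The top view (768x576 picture pixels) shows the mill head at (228,258) in the holder at (250,275). The amber jar with its steel lid is at (398,334).

Things that could be taken for the lid:
- Loose, larger lid lying flat at (330,343)
- Sugar jar's pale lid at (545,318)
- Moka pot at (620,410) and canister at (703,408)
- Honey jar's yellow lid at (467,270)

I choose the lid at (398,334), because it sits on the square amber body. The side view agrees, with the amber jar at (367,315). I'll confirm with a close crop and measure.

```bash
python3 - <<'E'
from h import *
s=load('top'); save(s,'crop1.png',(130,140,350,260),3.6)
C=cloud(s); im=s['image'].astype(int); hsv=cv2.cvtColor(s['image'],cv2.COLOR_RGB2HSV)
Z=C[...,2]
for n,(u,v) in dict(mill=(152,172),jarlid=(265,222),loose=(220,229),honey=(311,180),sugar=(363,212),spoon=(308,230),bare=(190,245)).items():
    print(n,C[v,u].round(3),s['image'][v,u],hsv[v,u])
# comps by height
sub=np.zeros(Z.shape,bool); sub[140:275,120:400]=1
for lo,hi in((.012,.03),(.035,.052),(.08,.1),(.1,.115),(.115,.13),(.13,.18)):
    m=(sub&(Z>lo)&(Z<hi)).astype(np.uint8); n,l,stt,c=cv2.connectedComponentsWithStats(m)
    for i in range(1,n):
        if stt[i,4]>40:
            P=C[l==i]; (cx,cy),(w,h),a=cv2.minAreaRect((P[:,:2]*1000).astype(np.float32))
            print(lo,c[i].round(0),stt[i,4],'ctr',P.mean(0).round(3),'rect',round(cx),round(cy),round(w),round(h),round(a,1))
E
```

```text
mill [ 0.478 -0.071  0.168] [82 51 29] [ 12 165  82]
jarlid [ 0.364 -0.325  0.108] [168 172 165] [ 47  10 172]
loose [ 0.356 -0.21   0.023] [168 171 169] [ 70   4 171]
honey [ 0.467 -0.442  0.091] [167 147  68] [ 24 151 167]
sugar [ 0.381 -0.557  0.116] [167 170 164] [ 45   9 170]
spoon [ 0.349 -0.443 -0.002] [159 161 158] [ 50   5 161]
bare [ 0.317 -0.127  0.   ] [169 173 172] [ 83   6 173]
0.012 [289. 152.] 86 ctr [ 0.559 -0.397  0.023] rect 560 -396 166 3 64.9
0.012 [172. 187.] 93 ctr [ 0.47  -0.083  0.022] rect 476 -80 37 66 49.7
0.012 [184. 192.] 66 ctr [ 0.457 -0.115  0.021] rect 458 -115 6 93 62.0
0.012 [220. 229.] 792 ctr [ 0.355 -0.21   0.023] rect 355 -210 81 81 88.4
0.012 [311. 230.] 85 ctr [ 0.348 -0.449  0.015] rect 350 -449 13 70 61.7
0.012 [384. 263.] 83 ctr [ 0.257 -0.632  0.02 ] rect 260 -636 20 64 48.5
0.035 [292. 151.] 118 ctr [ 0.557 -0.402  0.044] rect 558 -403 153 4 64.3
0.035 [169. 184.] 676 ctr [ 0.475 -0.079  0.043] rect 481 -71 100 100 64.0
0.035 [339. 172.] 85 ctr [ 0.496 -0.525  0.043] rect 496 -528 120 9 61.5
0.035 [346. 217.] 42 ctr [ 0.378 -0.534  0.044
[... 702 characters left out ...]
379 -0.537  0.109] rect 381 -540 53 19 15.8
0.1 [265. 222.] 538 ctr [ 0.364 -0.325  0.107] rect 364 -325 62 59 88.7
0.115 [309. 147.] 69 ctr [ 0.542 -0.437  0.122] rect 543 -435 81 5 61.8
0.115 [348. 167.] 201 ctr [ 0.49  -0.527  0.124] rect 488 -525 121 24 62.3
0.115 [377. 189.] 62 ctr [ 0.435 -0.594  0.123] rect 436 -598 62 24 25.5
0.115 [364. 210.] 461 ctr [ 0.386 -0.559  0.118] rect 386 -560 58 57 81.4
0.13 [328. 151.] 382 ctr [ 0.523 -0.474  0.154] rect 532 -478 141 31 59.7
0.13 [153. 173.] 402 ctr [ 0.477 -0.071  0.16 ] rect 481 -66 48 48 67.5
0.13 [370. 169.] 120 ctr [ 0.477 -0.568  0.156] rect 477 -569 40 5 70.6
0.13 [388. 184.] 546 ctr [ 0.444 -0.616  0.133] rect 445 -614 57 64 85.2
```

View pics/crop1.png

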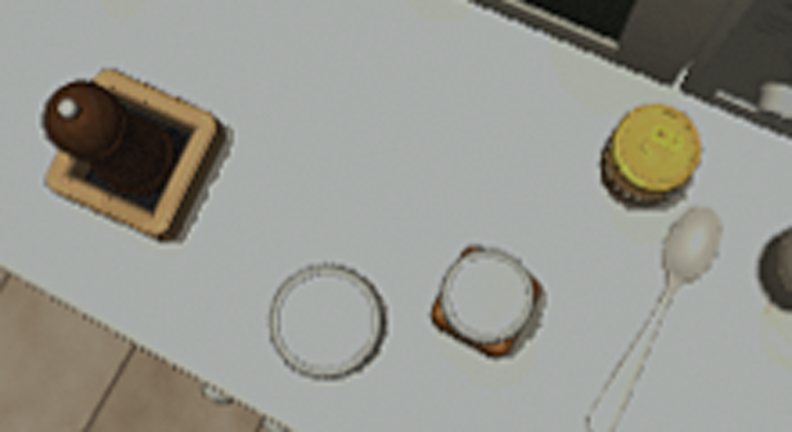

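The crop confirms the choice: a steel lid on an amber square body at crop (487,295), with the larger loose lid lying flat at (328,320). I'll move above the mill first, keeping the current tool orientation since its y axis is about along the holder sides.

Emit:
arm_command([
  {"x": -0.4,"y": -0.4,"z": -0.2,"fingers": 1},
  {"x": -0.58,"y": -0.64,"fingers": 1},
  {"x": -0.58,"y": -0.64,"fingers": 1},
  {"x": -0.58,"y": -0.64,"fingers": 1},
  {"x": -0.58,"y": -0.64,"fingers": 1},
])

```text
schema error: expected keys wx, wy, wz, x, y, z, fingers
```

Emit:
arm_command([
  {"x": -0.6,"y": -0.66,"fingers": 1},
  {"x": -0.6,"y": -0.66,"fingers": 1},
  {"x": -0.6,"y": -0.66,"fingers": 1},
  {"x": -0.6,"y": -0.66,"fingers": 1},
  {"x": -0.6,"y": -0.66,"fingers": 1},
])

```text
schema error: expected keys wx, wy, wz, x, y, z, fingers
```

Emit:
arm_command([
  {"x": -0.6,"y": -0.66,"fingers": 1},
  {"x": -0.6,"y": -0.66,"fingers": 1},
  {"x": -0.6,"y": -0.66,"fingers": 1},
  {"x": -0.6,"y": -0.66,"fingers": 1},
  {"x": -0.6,"y": -0.66,"fingers": 1},
])

```text
schema error: expected keys wx, wy, wz, x, y, z, fingers
```

```bash
cat >> h.py <<'E'
def go(o,T):
    "shift to T in tool axes, units of 40mm"
    Rm=R.from_quat(o['tool_rot']).as_matrix(); print('units',(Rm.T@(np.array(T)-o['eef_pos'])/.04).round(2), 'tool yaw y-axis deg',np.degrees(np.arctan2(Rm[1,1],Rm[0,1])).round(2),'zaxis',Rm[:,2].round(3))
E
python3 - <<'E'
from h import *
o=st(); go(o,[.481,-.068,.205])
E
```

```text
{'clock': 0.1, 'joint_pos': [-1.2208, 0.6293, 0.0384, 1.5182, -0.027, 0.9963, -0.02], 'eef_pos': [0.2623, 0.5941, 0.2047], 'tool_rot': [0.2064, 0.9785, -0.0008, -0.0002], 'force': [1.1267, -0.4759, 0.0814], 'grip_force': 0.0, 'width': 0.0943}
units [-1.169e+01 -1.293e+01  1.000e-02] tool yaw y-axis deg 66.18 zaxis [-0.001 -0.002 -1.   ]
```

All keys are required in every row.

Emit:
arm_command([
  {"x": -0.4,"y": -0.4,"z": -0.2,"wx": 0,"wy": 0,"wz": 0,"fingers": 1},
  {"x": -0.6,"y": -0.66,"z": 0,"wx": 0,"wy": 0,"wz": 0,"fingers": 1},
  {"x": -0.6,"y": -0.66,"z": 0,"wx": 0,"wy": 0,"wz": 0,"fingers": 1},
  {"x": -0.6,"y": -0.66,"z": 0,"wx": 0,"wy": 0,"wz": 0,"fingers": 1},
  {"x": -0.6,"y": -0.66,"z": 0,"wx": 0,"wy": 0,"wz": 0,"fingers": 1},
])

```text
clock: 0.52
eef_pos: [0.3159, 0.4363, 0.2131]
tool_rot: [0.206, 0.979, -0.0, -0.0]
force: [1.8, 0.5, -0.0]
width: 0.0942
grip_force: 0.0
```

Emit:
arm_command([
  {"x": -0.6,"y": -0.66,"z": 0,"wx": 0,"wy": 0,"wz": 0,"fingers": 1},
  {"x": -0.6,"y": -0.66,"z": 0,"wx": 0,"wy": 0,"wz": 0,"fingers": 1},
  {"x": -0.6,"y": -0.66,"z": 0,"wx": 0,"wy": 0,"wz": 0,"fingers": 1},
  {"x": -0.6,"y": -0.66,"z": 0,"wx": 0,"wy": 0,"wz": 0,"fingers": 1},
  {"x": -0.6,"y": -0.66,"z": 0,"wx": 0,"wy": 0,"wz": 0,"fingers": 1},
])

```text
clock: 0.93
eef_pos: [0.3724, 0.2671, 0.2134]
tool_rot: [0.206, 0.978, -0.0, -0.0]
force: [-0.0, -0.0, -0.8]
width: 0.0941
grip_force: 0.0
```

Emit:
arm_command([
  {"x": -0.6,"y": -0.66,"z": 0,"wx": 0,"wy": 0,"wz": 0,"fingers": 1},
  {"x": -0.6,"y": -0.66,"z": 0,"wx": 0,"wy": 0,"wz": 0,"fingers": 1},
  {"x": -0.6,"y": -0.66,"z": 0,"wx": 0,"wy": 0,"wz": 0,"fingers": 1},
  {"x": -0.6,"y": -0.66,"z": 0,"wx": 0,"wy": 0,"wz": 0,"fingers": 1},
  {"x": -0.4,"y": -0.4,"z": 0,"wx": 0,"wy": 0,"wz": 0,"fingers": 1},
])

```text
clock: 1.35
eef_pos: [0.426, 0.1086, 0.2134]
tool_rot: [0.208, 0.978, -0.001, 0.0]
force: [-0.0, 0.2, 0.3]
width: 0.0943
grip_force: 0.0
```

```bash
python3 - <<'E'
from h import *
o=st(); go(o,[.481,-.068,.205])
s=snap('wrist'); save(s,'w1.png',k=1.2); print(s['extrinsics'].round(3).tolist())
C=cloud(s);Z=C[...,2]
for lo,hi in((.035,.052),(.08,.112),(.13,.185)):
    m=((Z>lo)&(Z<hi)).astype(np.uint8); n,l,stt,c=cv2.connectedComponentsWithStats(m)
    for i in range(1,n):
        if stt[i,4]>200:
            P=C[l==i]; (cx,cy),(w,h),a=cv2.minAreaRect((P[:,:2]*1000).astype(np.float32))
            print(lo,c[i].round(0),stt[i,4],'ctr',P.mean(0).round(3),'rect',round(cx),round(cy),round(w),round(h),round(a,1))
E
```

```text
{'clock': 1.35, 'joint_pos': [-0.3951, 0.3222, 0.105, 2.0652, -0.0466, 0.757, 0.8901], 'eef_pos': [0.426, 0.1086, 0.2134], 'tool_rot': [0.2081, 0.9781, -0.0007, 0.0], 'force': [-0.016, 0.2226, 0.3081], 'grip_force': 0.0, 'width': 0.0943}
units [-3.05 -3.47  0.22] tool yaw y-axis deg 65.98 zaxis [-0.    -0.001 -1.   ]
[[0.407, -0.883, -0.235, 0.359], [0.914, 0.393, 0.106, 0.138], [-0.001, -0.257, 0.966, 0.393], [0.0, 0.0, 0.0, 1.0]]
0.035 [125. 250.] 855 ctr [ 0.441 -0.086  0.043] rect 440 -91 38 82 23.6
0.035 [181. 277.] 633 ctr [ 0.505 -0.039  0.042] rect 493 -42 38 82 61.2
```

Emit:
arm_command([
  {"x": -0.61,"y": -0.69,"z": 0,"wx": 0,"wy": 0,"wz": 0,"fingers": 1},
  {"x": -0.61,"y": -0.69,"z": 0,"wx": 0,"wy": 0,"wz": 0,"fingers": 1},
  {"x": -0.61,"y": -0.69,"z": 0,"wx": 0,"wy": 0,"wz": 0,"fingers": 1},
  {"x": -0.61,"y": -0.69,"z": 0,"wx": 0,"wy": 0,"wz": 0,"fingers": 1},
  {"x": -0.61,"y": -0.69,"z": 0,"wx": 0,"wy": 0,"wz": 0,"fingers": 1},
])

```text
clock: 1.82
eef_pos: [0.4816, -0.0644, 0.2133]
tool_rot: [0.206, 0.979, 0.0, -0.0]
force: [1.3, 0.7, 0.7]
width: 0.0941
grip_force: 0.0
```

```bash
cat >> h.py <<'E'
def comps(s,bands,amin=200):
    C=cloud(s);Z=C[...,2]
    for lo,hi in bands:
        m=((Z>lo)&(Z<hi)).astype(np.uint8); n,l,stt,c=cv2.connectedComponentsWithStats(m)
        for i in range(1,n):
            if stt[i,4]>amin:
                P=C[l==i]; (cx,cy),(w,h),a=cv2.minAreaRect((P[:,:2]*1000).astype(np.float32))
                print(lo,c[i].round(0),stt[i,4],'ctr',P.mean(0).round(3),'rect',round(cx,1),round(cy,1),round(w),round(h),round(a,1))
E
python3 - <<'E'
from h import *
o=st(); go(o,[.481,-.067,.131])
s=snap('wrist'); save(s,'w1.png'); comps(s,[(.035,.052),(.13,.185)])
E
```

```text
{'clock': 1.8167, 'joint_pos': [-0.0277, 0.3883, 0.1415, 1.9555, -0.0746, 0.8031, 1.3107], 'eef_pos': [0.4816, -0.0644, 0.2133], 'tool_rot': [0.2062, 0.9785, 0.0001, -0.0002], 'force': [1.2622, 0.6646, 0.6682], 'grip_force': 0.0, 'width': 0.0941}
units [-0.01 -0.07  2.06] tool yaw y-axis deg 66.2 zaxis [-0.  0. -1.]
0.035 [249. 170.] 2969 ctr [ 0.468 -0.07   0.043] rect 482.2 -73.8 100 100 64.2
0.035 [ 46. 175.] 521 ctr [ 0.37  -0.301  0.044] rect 362.8 -305.3 78 38 9.0
0.035 [211. 331.] 623 ctr [ 0.65  -0.21   0.047] rect 645.3 -219.5 175 6 63.6
0.13 [254. 208.] 2728 ctr [ 0.479 -0.067  0.162] rect 483.9 -68.7 49 49 60.1
0.13 [364. 351.] 1070 ctr [ 0.669 -0.029  0.146] rect 673.1 -34.8 16 55 8.1
```

View pics/w1.png

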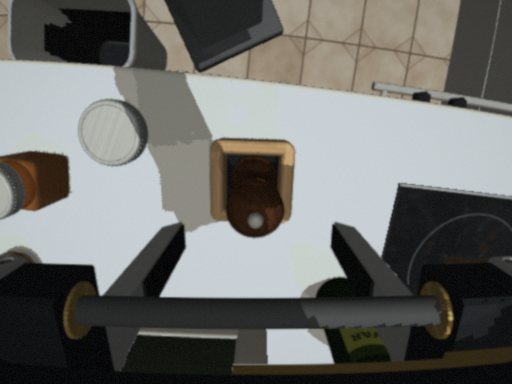

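The wrist view shows the mill head at (254,208), centred between the open fingers. The bottle is 0.19 m off, which is clear. I'll descend and grip.

Emit:
arm_command([
  {"x": -0.06,"y": -0.06,"z": 0.6,"wx": 0,"wy": 0,"wz": 0,"fingers": 1},
  {"x": 0,"y": 0,"z": 0.6,"wx": 0,"wy": 0,"wz": 0,"fingers": 1},
  {"x": 0,"y": 0,"z": 0.5,"wx": 0,"wy": 0,"wz": 0,"fingers": 1},
  {"x": 0,"y": 0,"z": 0.36,"wx": 0,"wy": 0,"wz": 0,"fingers": 1},
  {"x": 0,"y": 0,"z": 0,"wx": 0,"wy": 0,"wz": 0,"fingers": 0.3},
], newtons=25)

```text
clock: 2.28
eef_pos: [0.4804, -0.0655, 0.1284]
tool_rot: [0.206, 0.978, -0.0, -0.003]
force: [-0.0, -0.8, -0.6]
width: 0.0904
grip_force: 0.0
```

Emit:
arm_command([
  {"x": 0,"y": 0,"z": 0,"wx": 0,"wy": 0,"wz": 0,"fingers": 0},
  {"x": 0,"y": 0,"z": 0,"wx": 0,"wy": 0,"wz": 0,"fingers": 0},
  {"x": 0,"y": 0,"z": 0,"wx": 0,"wy": 0,"wz": 0,"fingers": 0},
  {"x": 0,"y": 0,"z": 0,"wx": 0,"wy": 0,"wz": 0,"fingers": 0},
  {"x": 0,"y": 0,"z": 0,"wx": 0,"wy": 0,"wz": 0,"fingers": 0},
])

```text
clock: 2.7
eef_pos: [0.4833, -0.0661, 0.1319]
tool_rot: [0.206, 0.978, 0.0, 0.001]
force: [0.8, 0.0, 0.9]
width: 0.0571
grip_force: 0.0
```

Emit:
arm_command([
  {"x": 0,"y": 0,"z": 0,"wx": 0,"wy": 0,"wz": 0,"fingers": 0},
  {"x": 0,"y": 0,"z": 0,"wx": 0,"wy": 0,"wz": 0,"fingers": 0},
  {"x": 0,"y": 0,"z": 0,"wx": 0,"wy": 0,"wz": 0,"fingers": 0},
  {"x": 0,"y": 0,"z": -0.2,"wx": 0,"wy": 0,"wz": 0,"fingers": 0},
  {"x": 0,"y": 0,"z": -0.3,"wx": 0,"wy": 0,"wz": 0,"fingers": 0},
])

```text
clock: 3.12
eef_pos: [0.4815, -0.066, 0.1506]
tool_rot: [0.206, 0.978, -0.0, -0.002]
force: [0.3, 0.1, -1.8]
width: 0.0477
grip_force: 25.0
```

Emit:
arm_command([
  {"x": 0,"y": 0,"z": -0.5,"wx": 0,"wy": 0,"wz": 0,"fingers": 0},
  {"x": 0,"y": 0,"z": -0.5,"wx": 0,"wy": 0,"wz": 0,"fingers": 0},
  {"x": 0,"y": 0,"z": -0.2,"wx": 0,"wy": 0,"wz": 0,"fingers": 0},
  {"x": -0.1,"y": -0.3,"z": 0,"wx": 0,"wy": 0,"wz": 0,"fingers": 0},
  {"x": -0.1,"y": -0.5,"z": 0,"wx": 0,"wy": 0,"wz": 0,"fingers": 0},
])

```text
clock: 3.53
eef_pos: [0.4781, -0.0967, 0.1996]
tool_rot: [0.204, 0.979, 0.001, 0.001]
force: [-0.2, -0.3, -1.3]
width: 0.0477
grip_force: 25.0
```

Emit:
arm_command([
  {"x": -0.2,"y": -0.7,"z": 0,"wx": 0,"wy": 0,"wz": 0,"fingers": 0},
  {"x": -0.2,"y": -0.7,"z": 0,"wx": 0,"wy": 0,"wz": 0,"fingers": 0},
  {"x": -0.2,"y": -0.7,"z": 0,"wx": 0,"wy": 0,"wz": 0,"fingers": 0},
  {"x": -0.2,"y": -0.7,"z": 0,"wx": 0,"wy": 0,"wz": 0,"fingers": 0},
  {"x": -0.1,"y": -0.4,"z": 0,"wx": 0,"wy": 0,"wz": 0,"fingers": 0},
])

```text
clock: 3.95
eef_pos: [0.4571, -0.234, 0.1989]
tool_rot: [0.208, 0.978, -0.001, -0.0]
force: [0.4, -0.8, -2.0]
width: 0.0477
grip_force: 25.0
```

Emit:
arm_command([
  {"x": 0,"y": -0.1,"z": 0.3,"wx": 0,"wy": 0,"wz": 0,"fingers": 0},
  {"x": 0,"y": 0,"z": 0.4,"wx": 0,"wy": 0,"wz": 0,"fingers": 0},
  {"x": 0,"y": 0,"z": 0.4,"wx": 0,"wy": 0,"wz": 0,"fingers": 0},
  {"x": 0,"y": 0,"z": 0.2,"wx": 0,"wy": 0,"wz": 0,"fingers": 0},
  {"x": 0,"y": 0,"z": 0,"wx": 0,"wy": 0,"wz": 0,"fingers": 0},
])

```text
clock: 4.37
eef_pos: [0.4552, -0.2332, 0.1453]
tool_rot: [0.206, 0.978, 0.001, -0.002]
force: [0.4, -0.3, -1.2]
width: 0.0478
grip_force: 25.0
```

```bash
python3 - <<'E'
from h import *
o=st(); go(o,[.455,-.235,.122])
s=snap('side'); C=cloud(s)
h=cv2.cvtColor(s['image'],cv2.COLOR_RGB2HSV)
print(proj(s,[o['eef_pos'],[*o['eef_pos'][:2],0]]))
u,v=proj(s,[[*o['eef_pos'][:2],0]])[0]; save(s,'s1.png',(int(u)-60,int(v)-110,int(u)+60,int(v)+40),4)
E
```

```text
{'clock': 4.3667, 'joint_pos': [0.3246, 0.5222, 0.1367, 1.9622, -0.1099, 0.6686, 1.685], 'eef_pos': [0.4552, -0.2332, 0.1453], 'tool_rot': [0.2064, 0.9785, 0.0005, -0.0021], 'force': [0.3753, -0.2559, -1.1915], 'grip_force': 24.9984, 'width': 0.0478}
units [-0.02 -0.04  0.58] tool yaw y-axis deg 66.18 zaxis [-0.004  0.002 -1.   ]
[[251.80541965 147.79633615]
 [253.6287471  198.64784841]]
```

View pics/s1.png

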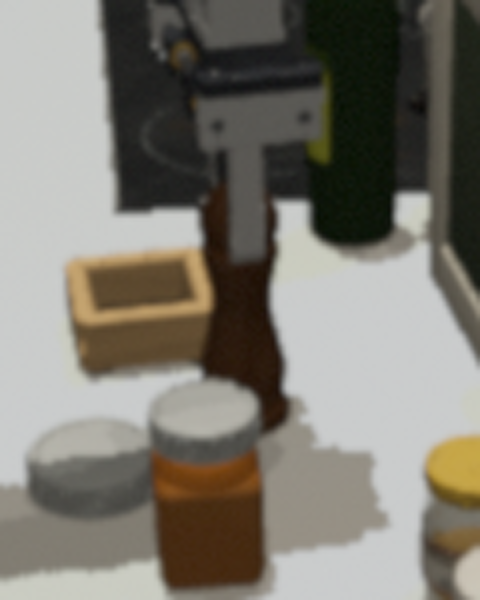

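The crop shows the mill upright in the fingers and hanging above the bare worktop. I'll lower it until the force shows contact.

Emit:
arm_command([
  {"x": 0,"y": 0,"z": 0.25,"wx": 0,"wy": 0,"wz": 0,"fingers": 0},
  {"x": 0,"y": 0,"z": 0.2,"wx": 0,"wy": 0,"wz": 0,"fingers": 0},
  {"x": 0,"y": 0,"z": 0.1,"wx": 0,"wy": 0,"wz": 0,"fingers": 0},
  {"x": 0,"y": 0,"z": 0,"wx": 0,"wy": 0,"wz": 0,"fingers": 0},
  {"x": 0,"y": 0,"z": 0,"wx": 0,"wy": 0,"wz": 0,"fingers": 0},
])

```text
clock: 4.83
eef_pos: [0.4566, -0.2339, 0.1249]
tool_rot: [0.206, 0.978, 0.0, -0.0]
force: [0.4, 0.4, -2.2]
width: 0.0478
grip_force: 25.0
```

Emit:
arm_command([
  {"x": 0,"y": 0,"z": 0.04,"wx": 0,"wy": 0,"wz": 0,"fingers": 0},
  {"x": 0,"y": 0,"z": 0,"wx": 0,"wy": 0,"wz": 0,"fingers": 0},
  {"x": 0,"y": 0,"z": 0,"wx": 0,"wy": 0,"wz": 0,"fingers": 0},
  {"x": 0,"y": 0,"z": 0,"wx": 0,"wy": 0,"wz": 0,"fingers": 0},
  {"x": 0,"y": 0,"z": 0,"wx": 0,"wy": 0,"wz": 0,"fingers": 0},
])

```text
clock: 5.25
eef_pos: [0.4568, -0.2341, 0.1236]
tool_rot: [0.206, 0.978, -0.0, 0.0]
force: [0.9, -0.2, -1.5]
width: 0.0478
grip_force: 25.0
```

Emit:
arm_command([
  {"x": 0,"y": 0,"z": 0.04,"wx": 0,"wy": 0,"wz": 0,"fingers": 0},
  {"x": 0,"y": 0,"z": 0,"wx": 0,"wy": 0,"wz": 0,"fingers": 0},
  {"x": 0,"y": 0,"z": 0,"wx": 0,"wy": 0,"wz": 0,"fingers": 0},
  {"x": 0,"y": 0,"z": 0,"wx": 0,"wy": 0,"wz": 0,"fingers": 0},
  {"x": 0,"y": 0,"z": 0,"wx": 0,"wy": 0,"wz": 0,"fingers": 0},
])

```text
clock: 5.67
eef_pos: [0.4567, -0.234, 0.1219]
tool_rot: [0.206, 0.978, 0.0, -0.0]
force: [-0.7, -0.1, -1.1]
width: 0.0481
grip_force: 25.0
```

Emit:
arm_command([
  {"x": 0,"y": 0,"z": 0.04,"wx": 0,"wy": 0,"wz": 0,"fingers": 0},
  {"x": 0,"y": 0,"z": 0,"wx": 0,"wy": 0,"wz": 0,"fingers": 0},
  {"x": 0,"y": 0,"z": 0,"wx": 0,"wy": 0,"wz": 0,"fingers": 0},
  {"x": 0,"y": 0,"z": 0,"wx": 0,"wy": 0,"wz": 0,"fingers": 0},
  {"x": 0,"y": 0,"z": 0,"wx": 0,"wy": 0,"wz": 0,"fingers": 0},
])

```text
clock: 6.08
eef_pos: [0.4577, -0.2347, 0.1214]
tool_rot: [0.207, 0.978, -0.0, 0.001]
force: [-0.4, -0.2, 7.0]
width: 0.0484
grip_force: 25.0
```

Contact made (7 N up). Release and rise.

Emit:
arm_command([
  {"x": 0,"y": 0,"z": -0.02,"wx": 0,"wy": 0,"wz": 0,"fingers": 0.6},
  {"x": 0,"y": 0,"z": 0,"wx": 0,"wy": 0,"wz": 0,"fingers": 0.9},
  {"x": 0,"y": 0,"z": 0,"wx": 0,"wy": 0,"wz": 0,"fingers": 0.9},
  {"x": 0,"y": 0,"z": 0,"wx": 0,"wy": 0,"wz": 0,"fingers": 0.9},
  {"x": 0,"y": 0,"z": 0,"wx": 0,"wy": 0,"wz": 0,"fingers": 0.9},
])

```text
clock: 6.5
eef_pos: [0.4566, -0.234, 0.1209]
tool_rot: [0.206, 0.978, 0.0, -0.0]
force: [0.3, -0.8, 0.3]
width: 0.0783
grip_force: 0.0
```

Emit:
arm_command([
  {"x": 0,"y": 0,"z": -0.2,"wx": 0,"wy": 0,"wz": 0,"fingers": 1},
  {"x": 0,"y": 0,"z": -0.5,"wx": 0,"wy": 0,"wz": 0,"fingers": 1},
  {"x": 0,"y": 0,"z": -0.7,"wx": 0,"wy": 0,"wz": 0,"fingers": 1},
  {"x": 0,"y": 0,"z": -0.7,"wx": 0,"wy": 0,"wz": 0,"fingers": 1},
  {"x": 0,"y": 0,"z": -0.4,"wx": 0,"wy": 0,"wz": 0,"fingers": 1},
])

```text
clock: 6.92
eef_pos: [0.4577, -0.2347, 0.2242]
tool_rot: [0.207, 0.978, -0.0, 0.002]
force: [-0.2, -1.1, -0.7]
width: 0.0941
grip_force: 0.0
```

```bash
python3 - <<'E'
from h import *
o=st()
print('joint', o['joint_pos'].round(2) if hasattr(o['joint_pos'],'round') else o['joint_pos'])
s=snap('wrist')
comps(s,[(.012,.03),(.035,.052),(.095,.112),(.13,.185)])
# jar yaw: amber mask, points at z~0.074 (shoulder) and walls
for n,s in(('top',load('top')),('wrist',s),('side',load('side'))):
    C=cloud(s); h=cv2.cvtColor(s['image'],cv2.COLOR_RGB2HSV)
    d=np.hypot(C[...,0]-.364,C[...,1]+.325)
    amb=(d<.055)&(h[...,1]>120)&(h[...,0]<18)
    sh=amb&(C[...,2]>.066)&(C[...,2]<.082); wl=amb&(C[...,2]<.066)&(C[...,2]>.005)
    print(n,amb.sum(),sh.sum(),wl.sum())
    for m in(sh,wl,amb):
        P=C[m][:,:2]
        if len(P)>8: print('  rect',[np.round(q,1) for q in cv2.minAreaRect((P*1000).astype(np.float32))])
E
```

```text
{'clock': 6.9167, 'joint_pos': [0.3049, 0.4132, 0.1609, 1.875, -0.0853, 0.8563, 1.663], 'eef_pos': [0.4577, -0.2347, 0.2242], 'tool_rot': [0.2065, 0.9784, -0.0004, 0.0017], 'force': [-0.2224, -1.1398, -0.6656], 'grip_force': 0.0, 'width': 0.0941}
joint [ 0.3   0.41  0.16  1.87 -0.09  0.86  1.66]
0.012 [242.  91.] 3707 ctr [ 0.357 -0.212  0.024] rect 357.1 -211.7 83 81 4.9
0.012 [343. 136.] 292 ctr [ 0.457 -0.117  0.021] rect 460.3 -115.9 9 98 61.7
0.012 [400. 147.] 450 ctr [ 0.5   -0.053  0.021] rect 503.2 -62.7 45 89 23.3
0.012 [ 79. 165.] 365 ctr [ 0.351 -0.45   0.015] rect 352.8 -451.7 13 75 59.9
0.012 [ 40. 214.] 422 ctr [ 0.386 -0.537  0.021] rect 386.0 -543.3 66 28 0.3
0.012 [443. 253.] 264 ctr [ 0.671 -0.037  0.021] rect 673.3 -31.8 15 56 2.6
0.012 [259. 285.] 957 ctr [ 0.608 -0.299  0.023] rect 608.1 -298.9 268 4 64.5
0.035 [387. 140.] 3878 ctr [ 0.48  -0.075  0.043] rect 481.8 -74.4 100 100 64.5
0.035 [254. 163.] 218 ctr [ 0.44  -0.232  0.045] rect 445.7 -234.8 53 30 71.9
0.035 [ 29. 219.] 458 ctr [ 0.386 -0.538  0.044] rect 386.9 -544.6 30 66 87.7
0.035 [126. 234.] 342 ctr 
[... 442 characters left out ...]
0.13 [240. 354.] 7013 ctr [ 0.603 -0.318  0.151] rect 610.6 -301.6 276 6 65.0
top 65 52 7
  rect [array([ 363.5, -323.5]), array([58.7, 57.5]), np.float64(60.2)]
  rect [array([ 363. , -323.2]), array([58.7, 58.7]), np.float64(60.2)]
wrist 981 491 487
  rect [array([ 373.8, -306.9]), array([25.4, 61.8]), np.float64(73.6)]
  rect [array([ 373.1, -300.9]), array([20.6, 60.6]), np.float64(83.3)]
  rect [array([ 373.9, -306.5]), array([26.2, 61.8]), np.float64(73.6)]
side 781 224 536
  rect [array([ 353.7, -340.6]), array([37.5, 62.9]), np.float64(47.0)]
  rect [array([ 348.6, -353.1]), array([10.8, 57. ]), np.float64(60.2)]
  rect [array([ 355.1, -340.4]), array([40.6, 61.6]), np.float64(51.8)]
```

The mill stands at (0.457,-0.236) and is released. I'll move above the jar and get its yaw from a close view.

Emit:
arm_command([
  {"x": 0.24,"y": -0.6,"z": 0,"wx": 0,"wy": 0,"wz": 0,"fingers": 1},
  {"x": 0.24,"y": -0.6,"z": 0,"wx": 0,"wy": 0,"wz": 0,"fingers": 1},
  {"x": 0.24,"y": -0.6,"z": 0,"wx": 0,"wy": 0,"wz": 0,"fingers": 1},
  {"x": 0.24,"y": -0.6,"z": 0,"wx": 0,"wy": 0,"wz": 0,"fingers": 1},
  {"x": 0.24,"y": -0.6,"z": 0,"wx": 0,"wy": 0,"wz": 0,"fingers": 1},
])

```text
clock: 7.38
eef_pos: [0.3633, -0.325, 0.2212]
tool_rot: [0.206, 0.978, 0.0, -0.0]
force: [0.7, 0.2, -0.0]
width: 0.0941
grip_force: 0.0
```

```bash
cat > yaw.py <<'E'
from h import *
o=st()
snap('wrist'); 
if 1: snap('side')
for n in('wrist','side','top'):
    s=load(n)
    C=cloud(s); h=cv2.cvtColor(s['image'],cv2.COLOR_RGB2HSV)
    d=np.hypot(C[...,0]-.365,C[...,1]+.326)
    amb=(d<.055)&(h[...,1]>110)&(h[...,0]<18)
    m=amb.astype(np.uint8)
    wl=amb&(C[...,2]<.062)&(C[...,2]>.01); P=C[wl][:,:2]*1000
    print(n,amb.sum(),wl.sum())
    # wall lines: angle scan mod 90 for tightest edge
    rng=np.random.default_rng(0); Q=P.copy()
    for k in range(2):
        if len(Q)<40: break
        best=None
        for _ in range(400):
            a,b=Q[rng.choice(len(Q),2,0)]; t=b-a
            if np.hypot(*t)<15: continue
            nn=np.array([-t[1],t[0]])/np.hypot(*t); i=abs((Q-a)@nn)<1.5
            if best is None or i.sum()>best.sum(): best=i
        L=cv2.fitLine(Q[best].astype(np.float32),cv2.DIST_HUBER,0,.01,.01).ravel()
        nn=np.array([-L[1],L[0]])
        print('  line',best.sum(),'angle mod90',(np.degrees(np.arctan2(L[1],L[0]))%90).round(1),'offset from lid',(( L[2:]-[365,-326])@nn).round(1),'span',np.ptp(Q[best]@L[:2]).round(0))
        Q=Q[~best]
    # shoulder rectangle by image contour at z=.074
    if n!='side':
        ys,xs=np.where(amb); P=onplane(s,np.c_[xs,ys],.074)[:,:2]*1000
        print('  rect',[np.round(q,1) for q in cv2.minAreaRect(P.astype(np.float32))])
s=load('wrist'); comps(s,[(.095,.112)]); save(s,'w2.png')
E
python3 yaw.py
```

```text
{'clock': 7.3833, 'joint_pos': [0.5407, 0.3815, 0.1803, 1.9425, -0.091, 0.8253, 1.9253], 'eef_pos': [0.3633, -0.325, 0.2212], 'tool_rot': [0.2063, 0.9785, 0.0, -0.0], 'force': [0.6739, 0.2353, -0.029], 'grip_force': 0.0, 'width': 0.0941}
wrist 684 173
  line 173 angle mod90 59.6 offset from lid 29.7 span 52.0
  rect [array([ 475.8, -397.3]), array([651.2, 336.4]), np.float64(66.5)]
side 777 452
  line 267 angle mod90 59.5 offset from lid -32.0 span 55.0
  line 99 angle mod90 59.2 offset from lid -29.7 span 56.0
top 70 2
  rect [array([ 362.7, -323.2]), array([58.4, 58.6]), np.float64(60.1)]
0.095 [257. 192.] 2916 ctr [ 0.364 -0.327  0.107] rect 364.4 -327.4 63 61 66.4
0.095 [268. 356.] 2227 ctr [ 0.562 -0.399  0.103] rect 575.3 -396.6 294 37 61.4
```

View pics/w2.png

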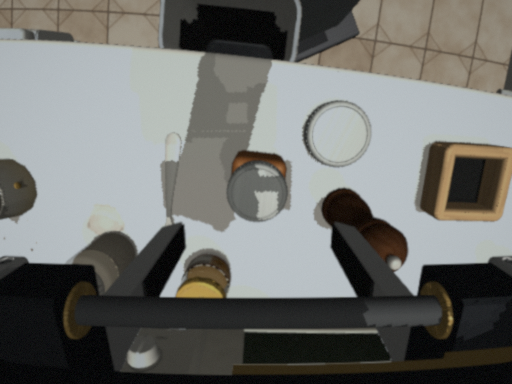

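The wrist view shows the jar lid at (257,192) and its amber shoulder at (260,160). The mill is at (375,235), upright and clear. The jar yaw is 59.5° mod 90 and the holder's about 64.3°. I'll turn the gripper +96.7° about its z so the later unscrewing has joint range, with the fingers square to the jar's sides.

Emit:
arm_command([
  {"x": -0.04,"y": -0.02,"z": 0,"wx": 0,"wy": 0,"wz": 0.5,"fingers": 1},
  {"x": 0,"y": 0,"z": 0,"wx": 0,"wy": 0,"wz": 1,"fingers": 1},
  {"x": 0,"y": 0,"z": 0,"wx": 0,"wy": 0,"wz": 1,"fingers": 1},
  {"x": 0,"y": 0,"z": 0,"wx": 0,"wy": 0,"wz": 1,"fingers": 1},
  {"x": 0,"y": 0,"z": 0,"wx": 0,"wy": 0,"wz": 1,"fingers": 1},
])

```text
clock: 7.9
eef_pos: [0.3661, -0.3251, 0.2211]
tool_rot: [0.431, 0.902, 0.0, -0.0]
force: [0.7, 0.5, 0.2]
width: 0.0939
grip_force: 0.0
```

Emit:
arm_command([
  {"x": 0,"y": 0,"z": 0,"wx": 0,"wy": 0,"wz": 1,"fingers": 1},
  {"x": 0,"y": 0,"z": 0,"wx": 0,"wy": 0,"wz": 1,"fingers": 1},
  {"x": 0,"y": 0,"z": 0,"wx": 0,"wy": 0,"wz": 1,"fingers": 1},
  {"x": 0,"y": 0,"z": 0,"wx": 0,"wy": 0,"wz": 1,"fingers": 1},
  {"x": 0,"y": 0,"z": 0,"wx": 0,"wy": 0,"wz": 1,"fingers": 1},
])

```text
clock: 8.32
eef_pos: [0.3662, -0.3249, 0.2211]
tool_rot: [0.65, 0.76, 0.0, -0.0]
force: [0.0, 0.8, -0.1]
width: 0.0943
grip_force: 0.0
```

Emit:
arm_command([
  {"x": 0,"y": 0,"z": 0,"wx": 0,"wy": 0,"wz": 1,"fingers": 1},
  {"x": 0,"y": 0,"z": 0,"wx": 0,"wy": 0,"wz": 1,"fingers": 1},
  {"x": 0,"y": 0,"z": 0,"wx": 0,"wy": 0,"wz": 1,"fingers": 1},
  {"x": 0,"y": 0,"z": 0,"wx": 0,"wy": 0,"wz": 1,"fingers": 1},
  {"x": 0,"y": 0,"z": 0,"wx": 0,"wy": 0,"wz": 1,"fingers": 1},
])

```text
clock: 8.73
eef_pos: [0.3662, -0.325, 0.2211]
tool_rot: [0.824, 0.566, 0.0, -0.0]
force: [0.4, 0.5, 0.7]
width: 0.0937
grip_force: 0.0
```

Emit:
arm_command([
  {"x": 0,"y": 0,"z": 0,"wx": 0,"wy": 0,"wz": 1,"fingers": 1},
  {"x": 0,"y": 0,"z": 0,"wx": 0,"wy": 0,"wz": 0.6,"fingers": 1},
  {"x": 0,"y": 0,"z": 0,"wx": 0,"wy": 0,"wz": 0,"fingers": 1},
  {"x": 0,"y": 0,"z": 0,"wx": 0,"wy": 0,"wz": 0,"fingers": 1},
  {"x": 0,"y": 0,"z": 0,"wx": 0,"wy": 0,"wz": 0,"fingers": 1},
])

```text
clock: 9.15
eef_pos: [0.3658, -0.3254, 0.2211]
tool_rot: [0.867, 0.498, 0.0, -0.0]
force: [-0.3, -0.3, -0.7]
width: 0.094
grip_force: 0.0
```

```bash
python3 - <<'E'
from h import *
o=st(); go(o,[.3645,-.3265,.080])
comps(snap('wrist'),[(.095,.112)],800)
E
```

```text
{'clock': 9.15, 'joint_pos': [0.2201, 0.4436, 0.6425, 1.9457, -0.3457, 0.8628, 0.516], 'eef_pos': [0.3658, -0.3254, 0.2211], 'tool_rot': [0.8673, 0.4978, 0.0001, -0.0001], 'force': [-0.3311, -0.3483, -0.7022], 'grip_force': 0.0, 'width': 0.094}
units [-0.04 -0.01  3.53] tool yaw y-axis deg -30.29 zaxis [ 0.  0. -1.]
0.095 [459. 127.] 2773 ctr [ 0.575 -0.375  0.104] rect 569.9 -386.9 276 10 63.9
0.095 [257. 192.] 2905 ctr [ 0.366 -0.326  0.107] rect 365.6 -327.0 61 62 32.6
```

Emit:
arm_command([
  {"x": -0.03,"y": 0,"z": 0.8,"wx": 0,"wy": 0,"wz": 0,"fingers": 1},
  {"x": 0,"y": 0,"z": 0.8,"wx": 0,"wy": 0,"wz": 0,"fingers": 1},
  {"x": 0,"y": 0,"z": 0.8,"wx": 0,"wy": 0,"wz": 0,"fingers": 1},
  {"x": 0,"y": 0,"z": 0.6,"wx": 0,"wy": 0,"wz": 0,"fingers": 1},
  {"x": 0,"y": 0,"z": 0.3,"wx": 0,"wy": 0,"wz": 0,"fingers": 1},
])

```text
clock: 9.62
eef_pos: [0.3637, -0.3255, 0.0864]
tool_rot: [0.868, 0.497, -0.001, -0.002]
force: [0.5, 0.1, 0.9]
width: 0.0937
grip_force: 0.0
```

Emit:
arm_command([
  {"x": 0,"y": 0,"z": 0.2,"wx": 0,"wy": 0,"wz": 0,"fingers": 1},
  {"x": 0,"y": 0,"z": 0,"wx": 0,"wy": 0,"wz": 0,"fingers": 1},
  {"x": 0,"y": 0,"z": 0,"wx": 0,"wy": 0,"wz": 0,"fingers": 0},
  {"x": 0,"y": 0,"z": 0,"wx": 0,"wy": 0,"wz": 0,"fingers": 0},
  {"x": 0,"y": 0,"z": 0,"wx": 0,"wy": 0,"wz": 0,"fingers": 0},
], newtons=30)

```text
clock: 10.03
eef_pos: [0.3656, -0.3274, 0.0821]
tool_rot: [0.868, 0.497, 0.0, 0.001]
force: [-0.3, -0.3, 0.1]
width: 0.0771
grip_force: 0.0
```

Emit:
arm_command([
  {"x": 0,"y": 0,"z": 0,"wx": 0,"wy": 0,"wz": 0,"fingers": 0},
  {"x": 0,"y": 0,"z": 0,"wx": 0,"wy": 0,"wz": 0,"fingers": 0},
  {"x": 0,"y": 0,"z": 0,"wx": 0,"wy": 0,"wz": 0,"fingers": 0},
  {"x": 0,"y": 0,"z": 0,"wx": 0,"wy": 0,"wz": 0,"fingers": 0},
  {"x": 0,"y": 0,"z": 0,"wx": 0,"wy": 0,"wz": 0,"fingers": 0},
])

```text
clock: 10.45
eef_pos: [0.3649, -0.3268, 0.0815]
tool_rot: [0.868, 0.497, 0.0, 0.0]
force: [-0.8, 2.0, 6.4]
width: 0.0622
grip_force: 30.0
```

```bash
python3 - <<'E'
from h import *
o=st(); go(o,[.482,-.0738,.16])
E
```

```text
{'clock': 10.45, 'joint_pos': [0.3697, 0.6474, 0.4548, 2.0793, -0.55, 0.5324, 0.6965], 'eef_pos': [0.3649, -0.3268, 0.0815], 'tool_rot': [0.8679, 0.4968, 0.0002, 0.0], 'force': [-0.8182, 2.0005, 6.3844], 'grip_force': 30.001, 'width': 0.0622}
units [ 6.94 -0.68 -1.96] tool yaw y-axis deg -30.43 zaxis [ 0.  0. -1.]
```

Emit:
arm_command([
  {"x": 0,"y": 0,"z": -0.2,"wx": 0,"wy": 0,"wz": 0,"fingers": 0},
  {"x": 0,"y": 0,"z": -0.5,"wx": 0,"wy": 0,"wz": 0,"fingers": 0},
  {"x": 0,"y": 0,"z": -0.8,"wx": 0,"wy": 0,"wz": 0,"fingers": 0},
  {"x": 0,"y": 0,"z": -0.8,"wx": 0,"wy": 0,"wz": 0,"fingers": 0},
  {"x": 0,"y": 0,"z": -0.8,"wx": 0,"wy": 0,"wz": 0,"fingers": 0},
])

```text
clock: 10.87
eef_pos: [0.364, -0.3262, 0.206]
tool_rot: [0.868, 0.497, -0.001, -0.001]
force: [1.4, -1.2, -4.4]
width: 0.0622
grip_force: 30.0
```

Emit:
arm_command([
  {"x": 0,"y": 0,"z": -0.8,"wx": 0,"wy": 0,"wz": 0,"fingers": 0},
  {"x": 0,"y": 0,"z": -0.7,"wx": 0,"wy": 0,"wz": 0,"fingers": 0},
  {"x": 0,"y": 0,"z": -0.6,"wx": 0,"wy": 0,"wz": 0,"fingers": 0},
  {"x": 0.3,"y": 0,"z": -0.2,"wx": 0,"wy": 0,"wz": 0,"fingers": 0},
  {"x": 0.5,"y": 0,"z": 0,"wx": 0,"wy": 0,"wz": 0,"fingers": 0},
])

```text
clock: 11.28
eef_pos: [0.3805, -0.3018, 0.2996]
tool_rot: [0.869, 0.495, 0.0, 0.002]
force: [1.0, 0.1, -5.4]
width: 0.0621
grip_force: 30.0
```

```bash
python3 - <<'E'
from h import *
o=st(); go(o,[.482,-.0738,.2])
E
```

```text
{'clock': 11.2833, 'joint_pos': [0.0914, 0.3428, 0.7123, 1.845, -0.2565, 1.0424, 0.3691], 'eef_pos': [0.3805, -0.3018, 0.2996], 'tool_rot': [0.869, 0.4949, 0.0004, 0.0024], 'force': [0.9962, 0.1142, -5.4096], 'grip_force': 29.9981, 'width': 0.0621}
units [ 6.2  -0.74  2.47] tool yaw y-axis deg -30.68 zaxis [ 0.003 -0.004 -1.   ]
```

Emit:
arm_command([
  {"x": 0.7,"y": -0.08,"z": 0,"wx": 0,"wy": 0,"wz": -0.2,"fingers": 0},
  {"x": 0.7,"y": -0.08,"z": 0,"wx": 0,"wy": 0,"wz": -0.2,"fingers": 0},
  {"x": 0.7,"y": -0.08,"z": 0,"wx": 0,"wy": 0,"wz": -0.2,"fingers": 0},
  {"x": 0.7,"y": -0.08,"z": 0,"wx": 0,"wy": 0,"wz": -0.2,"fingers": 0},
  {"x": 0.7,"y": -0.08,"z": 0,"wx": 0,"wy": 0,"wz": 0,"fingers": 0},
])

```text
clock: 11.7
eef_pos: [0.4322, -0.1666, 0.2967]
tool_rot: [0.846, 0.533, -0.001, -0.001]
force: [-0.3, 0.6, -4.2]
width: 0.0624
grip_force: 30.0
```

Emit:
arm_command([
  {"x": 0.7,"y": -0.08,"z": 0,"wx": 0,"wy": 0,"wz": 0,"fingers": 0},
  {"x": 0.7,"y": -0.08,"z": 0,"wx": 0,"wy": 0,"wz": 0,"fingers": 0},
  {"x": 0.6,"y": -0.05,"z": 0,"wx": 0,"wy": 0,"wz": 0,"fingers": 0},
  {"x": 0.3,"y": 0,"z": 0.2,"wx": 0,"wy": 0,"wz": 0,"fingers": 0},
  {"x": 0,"y": 0,"z": 0.5,"wx": 0,"wy": 0,"wz": 0,"fingers": 0},
])

```text
clock: 12.12
eef_pos: [0.4676, -0.0787, 0.2697]
tool_rot: [0.845, 0.535, 0.002, 0.001]
force: [0.8, 0.3, -5.8]
width: 0.0622
grip_force: 30.0
```

Emit:
arm_command([
  {"x": 0,"y": 0,"z": 0.7,"wx": 0,"wy": 0,"wz": 0,"fingers": 0},
  {"x": 0,"y": 0,"z": 0.7,"wx": 0,"wy": 0,"wz": 0,"fingers": 0},
  {"x": 0,"y": 0,"z": 0.5,"wx": 0,"wy": 0,"wz": 0,"fingers": 0},
  {"x": 0,"y": 0,"z": 0,"wx": 0,"wy": 0,"wz": 0,"fingers": 0},
  {"x": 0,"y": 0,"z": 0,"wx": 0,"wy": 0,"wz": 0,"fingers": 0},
])

```text
clock: 12.53
eef_pos: [0.4637, -0.0823, 0.1923]
tool_rot: [0.847, 0.532, -0.002, -0.001]
force: [0.2, 0.0, -4.5]
width: 0.0623
grip_force: 30.0
```

```bash
cat > wall.py <<'E'
from h import *
import sys
o=st(); go(o,[.482,-.0738,.15])
s=snap('side'); C=cloud(s); h=cv2.cvtColor(s['image'],cv2.COLOR_RGB2HSV)
x,y,z=o['eef_pos']; z0=z-.0815
d=np.hypot(C[...,0]-x,C[...,1]-y)
m=(d<.055)&(h[...,1]>110)&(h[...,0]<18)&(C[...,2]>z0+.008)&(C[...,2]<z0+.064)
P=C[m]*1000; Q=P[:,:2]; print(len(Q))
rng=np.random.default_rng(0)
for k in range(2):
    best=None
    if len(Q)<40: break
    for _ in range(500):
        a,b=Q[rng.choice(len(Q),2,0)]; t=b-a
        if np.hypot(*t)<15: continue
        nn=np.array([-t[1],t[0]])/np.hypot(*t); i=abs((Q-a)@nn)<1.5
        if best is None or i.sum()>best.sum(): best=i
    L=cv2.fitLine(Q[best].astype(np.float32),cv2.DIST_HUBER,0,.01,.01).ravel(); nn=np.array([-L[1],L[0]])
    t=Q[best]@L[:2]
    print('line',best.sum(),'angle mod90',(np.degrees(np.arctan2(L[1],L[0]))%90).round(1),'offset from TCP',((L[2:]-np.array([x,y])*1000)@nn).round(1),'n',nn.round(2),'along from TCP',(np.percentile(t,[1,99])-np.array([x,y])@L[:2]*1000).round(1))
    Q=Q[~best]
w=snap('wrist'); comps(w,[(.037,.05),(z0+.1,z0+.112)],300)
comps(s,[(.037,.05),(z0+.1,z0+.112)],150)
u,v=proj(s,[[x,y,.08]])[0]; save(s,'s2.png',(int(u)-60,int(v)-60,int(u)+60,int(v)+60),5)
E
python3 wall.py
```

```text
{'clock': 12.5333, 'joint_pos': [-0.2846, 0.4469, 0.5647, 2.0233, -0.3382, 0.7659, 0.0349], 'eef_pos': [0.4637, -0.0823, 0.1923], 'tool_rot': [0.8467, 0.5321, -0.0016, -0.0006], 'force': [0.2497, 0.0402, -4.4906], 'grip_force': 29.999, 'width': 0.0623}
units [0.39 0.32 1.05] tool yaw y-axis deg -25.7 zaxis [-0.003 -0.001 -1.   ]
433
line 214 angle mod90 65.2 offset from TCP -31.4 n [0.42 0.91] along from TCP [-29.4  25.5]
line 99 angle mod90 65.3 offset from TCP -34.0 n [0.42 0.91] along from TCP [-27.6  24.5]
0.037 [413.  54.] 373 ctr [ 0.672 -0.028  0.044] rect 678.5 -31.2 26 67 0.9
0.037 [273. 148.] 2802 ctr [ 0.498 -0.055  0.043] rect 482.3 -72.9 99 100 64.1
0.037 [444. 205.] 830 ctr [ 0.654 -0.203  0.044] rect 651.7 -206.5 147 14 59.8
0.210756124775956 [258. 247.] 9304 ctr [ 0.467 -0.081  0.219] rect 471.1 -82.0 71 62 8.1
0.037 [325. 192.] 245 ctr [ 0.575 -0.362  0.043] rect 586.4 -341.4 425 7 63.9
0.037 [226. 160.] 376 ctr [ 0.475 -0.076  0.041] rect 477.6 -74.8 103 97 60.9
0.037 [ 46. 216.] 285 ctr [-0.008 -0.053  0.044] rect -5.6 -39.7 61 131 81.4
0.037 [477. 237.] 328 ctr [ 0.701 -0.704  0.044] rect 694.9 -699.2 24 150 56.5
0.037 [320. 271.] 167 ctr [ 0.367 -0.582  0.043] rect 370.4 -579.9 25 63 49.1
0.037 [291. 338.] 259 ctr [ 0.214 -0.682  0.043] rect 215.3 -675.1 27 68 33.9
0.037 [399. 364.] 214 ctr [ 0.316 -0.825  0.044] rect 315.9 -823.9 86 3 78.3
0.210756124775956 [285.  25.] 338 ctr [1.101 0.456 0.217] rect 1100.3 456.2 33 439 59.8
0.210756124775956 [167.  30.] 221 ctr [0.703 0.687 0.217] rect 700.1 686.4 31 267 60.1
0.210756124775956 [393. 159.] 1023 ctr [ 0.566 -0.557  0.217] rect 573.8 -425.2 216 546 1.0
0.210756124775956 [220. 102.] 270 ctr [ 0.46  -0.089  0.216] rect 462.5 -90.0 64 71 23.1
0.210756124775956 [ 28. 149.] 301 ctr [-0.004 -0.054  0.217] rect 4.9 -46.3 121 44 5.8
0.210756124775956 [488. 340.] 410 ctr [ 0.3   -0.947  0.217] rect 300.3 -945.6 73 4 81.1
```

View pics/s2.png

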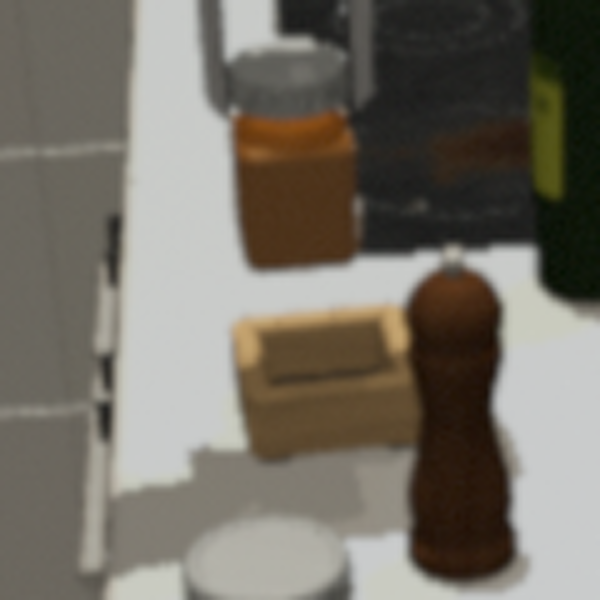

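The side crop shows the jar hanging level, upper centre at (295,185), above and slightly left of the well at (325,350). The mill is upright at (460,420). I'll shift over the well centre (0.482,-0.0735) and descend to just above the mouth.

Emit:
arm_command([
  {"x": 0.2,"y": 0.15,"z": 0,"wx": 0,"wy": 0,"wz": 0.1,"fingers": 0},
  {"x": 0.2,"y": 0.16,"z": 0.2,"wx": 0,"wy": 0,"wz": 0,"fingers": 0},
  {"x": 0,"y": 0,"z": 0.5,"wx": 0,"wy": 0,"wz": 0,"fingers": 0},
  {"x": 0,"y": 0,"z": 0.5,"wx": 0,"wy": 0,"wz": 0,"fingers": 0},
  {"x": 0,"y": 0,"z": 0.25,"wx": 0,"wy": 0,"wz": 0,"fingers": 0},
])

```text
clock: 13.05
eef_pos: [0.4837, -0.0714, 0.1335]
tool_rot: [0.849, 0.529, -0.0, -0.0]
force: [-0.1, 0.2, -4.6]
width: 0.0624
grip_force: 30.0
```

Emit:
arm_command([
  {"x": 0,"y": 0,"z": 0,"wx": 0,"wy": 0,"wz": 0,"fingers": 0},
  {"x": 0,"y": 0,"z": 0,"wx": 0,"wy": 0,"wz": 0,"fingers": 0},
  {"x": 0,"y": 0,"z": 0,"wx": 0,"wy": 0,"wz": 0,"fingers": 0},
  {"x": 0,"y": 0,"z": 0,"wx": 0,"wy": 0,"wz": 0,"fingers": 0},
  {"x": 0,"y": 0,"z": 0,"wx": 0,"wy": 0,"wz": 0,"fingers": 0},
], newtons=45)

```text
clock: 13.47
eef_pos: [0.4839, -0.0728, 0.1359]
tool_rot: [0.849, 0.528, 0.001, 0.001]
force: [-0.9, -0.2, -4.1]
width: 0.0618
grip_force: 45.0
```

```bash
sed -i 's/^u,v=.*//' wall.py; python3 wall.py | grep -v ' 0.21\|^0.15\|6[0-9][0-9]\.'; python3 - <<'E'
from h import *
o=st(); go(o,[.482,-.0735,.0915])
E
```

```text
{'clock': 13.4667, 'joint_pos': [-0.245, 0.5522, 0.4946, 2.0405, -0.4266, 0.6467, 0.0752], 'eef_pos': [0.4839, -0.0728, 0.1359], 'tool_rot': [0.8491, 0.5282, 0.0008, 0.0005], 'force': [-0.9058, -0.1957, -4.0542], 'grip_force': 44.9986, 'width': 0.0618}
units [-0.04 -0.03 -0.35] tool yaw y-axis deg -26.23 zaxis [ 0.002 -0.    -1.   ]
400
line 182 angle mod90 62.1 offset from TCP -31.5 n [0.47 0.88] along from TCP [-28.   25.8]
line 93 angle mod90 61.9 offset from TCP -28.9 n [0.47 0.88] along from TCP [-28.4  28.4]
0.037 [253. 167.] 3250 ctr [ 0.493 -0.046  0.043] rect 487.4 -62.3 75 100 64.4
0.037 [325. 192.] 248 ctr [ 0.576 -0.362  0.044] rect 585.8 -342.4 424 8 64.0
0.037 [225. 162.] 275 ctr [ 0.465 -0.087  0.042] rect 477.0 -75.9 102 97 61.3
0.037 [ 46. 216.] 283 ctr [-0.008 -0.053  0.044] rect -7.2 -40.0 60 131 78.8
0.037 [320. 270.] 176 ctr [ 0.367 -0.583  0.044] rect 370.1 -580.0 27 63 48.1
0.037 [399. 364.] 213 ctr [ 0.316 -0.825  0.044] rect 315.8 -824.4 83 4 78.5
{'clock': 13.5667, 'joint_pos': [-0.2449, 0.5525, 0.4944, 2.041, -0.4266, 0.6466, 0.0752], 'eef_pos': [0.4836, -0.0727, 0.1357], 'tool_rot': [0.8491, 0.5282, 0.0006, 0.0003], 'force': [0.2616, -0.0541, -5.5053], 'grip_force': 44.9986, 'width': 0.062}
units [-0.04 -0.03  1.1 ] tool yaw y-axis deg -26.23 zaxis [ 0.001  0.    -1.   ]
```

Emit:
arm_command([
  {"x": -0.03,"y": -0.03,"z": 0.15,"wx": 0,"wy": 0,"wz": -0.05,"fingers": 0},
  {"x": 0,"y": 0,"z": 0.15,"wx": 0,"wy": 0,"wz": 0,"fingers": 0},
  {"x": 0,"y": 0,"z": 0.15,"wx": 0,"wy": 0,"wz": 0,"fingers": 0},
  {"x": 0,"y": 0,"z": 0.1,"wx": 0,"wy": 0,"wz": 0,"fingers": 0},
  {"x": 0,"y": 0,"z": 0,"wx": 0,"wy": 0,"wz": 0,"fingers": 0},
])

```text
clock: 13.98
eef_pos: [0.4806, -0.073, 0.1119]
tool_rot: [0.848, 0.53, -0.001, -0.001]
force: [0.2, -0.6, -5.3]
width: 0.0619
grip_force: 45.0
```

The jar is past the lead-in with no side force. Continue down to the floor.

Emit:
arm_command([
  {"x": 0,"y": 0,"z": 0.12,"wx": 0,"wy": 0,"wz": 0,"fingers": 0},
  {"x": 0,"y": 0,"z": 0.12,"wx": 0,"wy": 0,"wz": 0,"fingers": 0},
  {"x": 0,"y": 0,"z": 0.1,"wx": 0,"wy": 0,"wz": 0,"fingers": 0},
  {"x": 0,"y": 0,"z": 0.05,"wx": 0,"wy": 0,"wz": 0,"fingers": 0},
  {"x": 0,"y": 0,"z": 0,"wx": 0,"wy": 0,"wz": 0,"fingers": 0},
])

```text
clock: 14.4
eef_pos: [0.4811, -0.0731, 0.0969]
tool_rot: [0.848, 0.53, -0.0, -0.0]
force: [0.2, 0.0, -5.7]
width: 0.0621
grip_force: 45.0
```

Emit:
arm_command([
  {"x": 0,"y": 0,"z": 0.05,"wx": 0,"wy": 0,"wz": 0,"fingers": 0},
  {"x": 0,"y": 0,"z": 0,"wx": 0,"wy": 0,"wz": 0,"fingers": 0},
  {"x": 0,"y": 0,"z": 0,"wx": 0,"wy": 0,"wz": 0,"fingers": 0},
  {"x": 0,"y": 0,"z": 0,"wx": 0,"wy": 0,"wz": 0,"fingers": 0},
  {"x": 0,"y": 0,"z": 0,"wx": 0,"wy": 0,"wz": 0,"fingers": 0},
])

```text
clock: 14.82
eef_pos: [0.4816, -0.0732, 0.0956]
tool_rot: [0.848, 0.53, 0.0, 0.0]
force: [-0.7, -0.3, -4.2]
width: 0.0617
grip_force: 45.0
```

Emit:
arm_command([
  {"x": 0,"y": 0,"z": 0.06,"wx": 0,"wy": 0,"wz": 0,"fingers": 0},
  {"x": 0,"y": 0,"z": 0.02,"wx": 0,"wy": 0,"wz": 0,"fingers": 0},
  {"x": 0,"y": 0,"z": 0,"wx": 0,"wy": 0,"wz": 0,"fingers": 0},
  {"x": 0,"y": 0,"z": 0,"wx": 0,"wy": 0,"wz": 0,"fingers": 0},
  {"x": 0,"y": 0,"z": 0,"wx": 0,"wy": 0,"wz": 0,"fingers": 0},
])

```text
clock: 15.23
eef_pos: [0.4815, -0.0732, 0.0922]
tool_rot: [0.848, 0.53, -0.0, -0.0]
force: [0.4, 0.1, -4.1]
width: 0.0619
grip_force: 45.0
```

Emit:
arm_command([
  {"x": 0,"y": 0,"z": 0.04,"wx": 0,"wy": 0,"wz": 0,"fingers": 0},
  {"x": 0,"y": 0,"z": 0,"wx": 0,"wy": 0,"wz": 0,"fingers": 0},
  {"x": 0,"y": 0,"z": 0,"wx": 0,"wy": 0,"wz": 0,"fingers": 0},
  {"x": 0,"y": 0,"z": 0,"wx": 0,"wy": 0,"wz": 0,"fingers": 0},
  {"x": 0,"y": 0,"z": 0,"wx": 0,"wy": 0,"wz": 0,"fingers": 0},
])

```text
clock: 15.65
eef_pos: [0.4816, -0.0732, 0.0915]
tool_rot: [0.848, 0.53, 0.0, -0.0]
force: [-2.6, 0.5, 5.9]
width: 0.0614
grip_force: 45.0
```

Seated: contact at TCP z 0.0915, just where expected. Now I'll unscrew anticlockwise (negative wz, tool pointing down) at 60 N.

Emit:
arm_command([
  {"x": 0,"y": 0,"z": 0,"wx": 0,"wy": 0,"wz": 0,"fingers": 0},
  {"x": 0,"y": 0,"z": 0,"wx": 0,"wy": 0,"wz": 0,"fingers": 0},
  {"x": 0,"y": 0,"z": 0,"wx": 0,"wy": 0,"wz": -0.4,"fingers": 0},
  {"x": 0,"y": 0,"z": 0,"wx": 0,"wy": 0,"wz": -0.5,"fingers": 0},
  {"x": 0,"y": 0,"z": 0,"wx": 0,"wy": 0,"wz": -0.6,"fingers": 0},
], newtons=60)

```text
clock: 16.07
eef_pos: [0.4823, -0.0737, 0.0915]
tool_rot: [0.803, 0.596, 0.001, 0.001]
force: [-1.3, -0.2, 4.0]
width: 0.0615
grip_force: 60.0
```

Emit:
arm_command([
  {"x": 0,"y": 0,"z": 0,"wx": 0,"wy": 0,"wz": -0.6,"fingers": 0},
  {"x": 0,"y": 0,"z": 0,"wx": 0,"wy": 0,"wz": -0.6,"fingers": 0},
  {"x": 0,"y": 0,"z": 0,"wx": 0,"wy": 0,"wz": -0.6,"fingers": 0},
  {"x": 0,"y": 0,"z": 0,"wx": 0,"wy": 0,"wz": -0.6,"fingers": 0},
  {"x": 0,"y": 0,"z": 0,"wx": 0,"wy": 0,"wz": -0.6,"fingers": 0},
])

```text
clock: 16.48
eef_pos: [0.4826, -0.0736, 0.0915]
tool_rot: [0.7, 0.714, 0.001, 0.001]
force: [0.8, -0.2, 1.9]
width: 0.0616
grip_force: 60.0
```

```bash
python3 - <<'E'
from h import *
o=st(); go(o,[.482,-.0735,.0915]); print(o['wrist_torque'])
E
```

```text
{'clock': 16.4833, 'joint_pos': [-0.1046, 0.5989, 0.2914, 2.0763, -0.3396, 0.5083, 0.4579], 'eef_pos': [0.4826, -0.0736, 0.0915], 'tool_rot': [0.6997, 0.7144, 0.0008, 0.001], 'force': [0.8472, -0.1678, 1.904], 'grip_force': 60.0005, 'width': 0.0616}
units [ 0.   -0.01  0.  ] tool yaw y-axis deg 1.19 zaxis [ 0.003 -0.    -1.   ]
[ 0.01667896  0.03592282 -0.13446231]
```

Emit:
arm_command([
  {"x": 0,"y": 0,"z": 0,"wx": 0,"wy": 0,"wz": -0.6,"fingers": 0},
  {"x": 0,"y": 0,"z": 0,"wx": 0,"wy": 0,"wz": -0.6,"fingers": 0},
  {"x": 0,"y": 0,"z": 0,"wx": 0,"wy": 0,"wz": -0.6,"fingers": 0},
  {"x": 0,"y": 0,"z": 0,"wx": 0,"wy": 0,"wz": -0.6,"fingers": 0},
  {"x": 0,"y": 0,"z": 0,"wx": 0,"wy": 0,"wz": -0.6,"fingers": 0},
])

```text
clock: 16.9
eef_pos: [0.4827, -0.0735, 0.0915]
tool_rot: [0.579, 0.815, 0.001, 0.001]
force: [-0.8, 1.1, 2.4]
width: 0.0617
grip_force: 60.0
```

Emit:
arm_command([
  {"x": 0,"y": 0,"z": 0,"wx": 0,"wy": 0,"wz": -0.6,"fingers": 0},
  {"x": 0,"y": 0,"z": 0,"wx": 0,"wy": 0,"wz": -0.6,"fingers": 0},
  {"x": 0,"y": 0,"z": 0,"wx": 0,"wy": 0,"wz": -0.6,"fingers": 0},
  {"x": 0,"y": 0,"z": 0,"wx": 0,"wy": 0,"wz": -0.6,"fingers": 0},
  {"x": 0,"y": 0,"z": 0,"wx": 0,"wy": 0,"wz": -0.6,"fingers": 0},
])

```text
clock: 17.32
eef_pos: [0.4826, -0.0736, 0.092]
tool_rot: [0.445, 0.896, 0.0, 0.001]
force: [-1.1, -0.4, 8.5]
width: 0.062
grip_force: 60.0
```

Emit:
arm_command([
  {"x": 0,"y": 0,"z": 0,"wx": 0,"wy": 0,"wz": -0.6,"fingers": 0},
  {"x": 0,"y": 0,"z": 0,"wx": 0,"wy": 0,"wz": -0.5,"fingers": 0},
  {"x": 0,"y": 0,"z": 0,"wx": 0,"wy": 0,"wz": -0.3,"fingers": 0},
  {"x": 0,"y": 0,"z": 0,"wx": 0,"wy": 0,"wz": 0,"fingers": 0},
  {"x": 0,"y": 0,"z": 0,"wx": 0,"wy": 0,"wz": 0,"fingers": 0},
])

```text
clock: 17.73
eef_pos: [0.4827, -0.0739, 0.0921]
tool_rot: [0.379, 0.925, 0.0, 0.001]
force: [-2.1, 0.2, 8.1]
width: 0.0615
grip_force: 60.0
```

```bash
python3 - <<'E'
from h import *
o=st(); go(o,[.482,-.0735,.0915]); print(o['wrist_torque'])
w=snap('wrist'); s=snap('side'); u,v=proj(s,[[.482,-.0735,.08]])[0]; save(s,'s3.png',(int(u)-55,int(v)-55,int(u)+55,int(v)+45),5)
E
```

```text
{'clock': 17.7333, 'joint_pos': [0.0418, 0.58, 0.076, 2.0719, -0.0882, 0.4896, 0.9764], 'eef_pos': [0.4827, -0.0739, 0.0921], 'tool_rot': [0.3791, 0.9254, 0.0003, 0.0015], 'force': [-2.0811, 0.1677, 8.1137], 'grip_force': 60.0034, 'width': 0.0615}
units [ 0.02 -0.01  0.02] tool yaw y-axis deg 45.45 zaxis [ 0.003 -0.001 -1.   ]
[0.00523898 0.28771762 0.08359822]
```

View pics/s3.png

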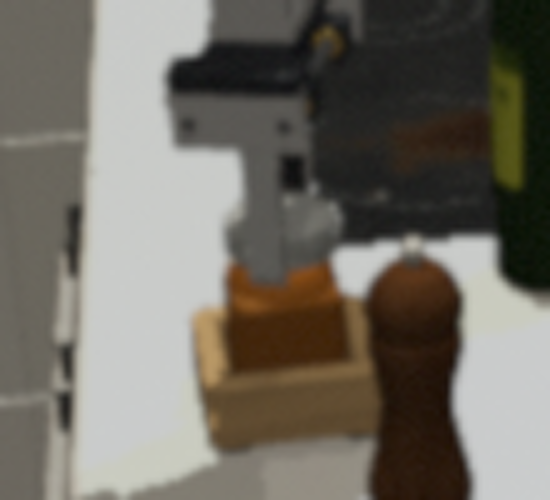

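The side crop shows the jar seated in the holder at (290,330), the fingers on the lid at (285,230), and the mill standing at (415,370). It has turned about 1.25 rad, and the torque drop plus upward force say the lid is free. I'll turn slightly more, then lift straight up 40 mm.

Emit:
arm_command([
  {"x": 0,"y": 0,"z": 0,"wx": 0,"wy": 0,"wz": -0.3,"fingers": 0},
  {"x": 0,"y": 0,"z": 0,"wx": 0,"wy": 0,"wz": 0,"fingers": 0},
  {"x": 0,"y": 0,"z": -0.05,"wx": 0,"wy": 0,"wz": 0,"fingers": 0},
  {"x": 0,"y": 0,"z": -0.1,"wx": 0,"wy": 0,"wz": 0,"fingers": 0},
  {"x": 0,"y": 0,"z": -0.1,"wx": 0,"wy": 0,"wz": 0,"fingers": 0},
])

```text
clock: 18.25
eef_pos: [0.4818, -0.0734, 0.1012]
tool_rot: [0.364, 0.931, 0.0, 0.0]
force: [1.3, 0.1, -1.1]
width: 0.0616
grip_force: 60.0
```

Emit:
arm_command([
  {"x": 0,"y": 0,"z": -0.1,"wx": 0,"wy": 0,"wz": 0,"fingers": 0},
  {"x": 0,"y": 0,"z": -0.1,"wx": 0,"wy": 0,"wz": 0,"fingers": 0},
  {"x": 0,"y": 0,"z": -0.1,"wx": 0,"wy": 0,"wz": 0,"fingers": 0},
  {"x": 0,"y": 0,"z": -0.1,"wx": 0,"wy": 0,"wz": 0,"fingers": 0},
  {"x": 0,"y": 0,"z": 0,"wx": 0,"wy": 0,"wz": 0,"fingers": 0},
])

```text
clock: 18.67
eef_pos: [0.482, -0.0732, 0.1174]
tool_rot: [0.364, 0.931, 0.0, 0.001]
force: [0.3, -0.4, -1.1]
width: 0.0616
grip_force: 60.0
```

Only the lid's weight (1.1 N) is carried now. I'll rise the last bit, settle and check.

Emit:
arm_command([
  {"x": 0,"y": 0,"z": -0.15,"wx": 0,"wy": 0,"wz": 0,"fingers": 0},
  {"x": 0,"y": 0,"z": -0.15,"wx": 0,"wy": 0,"wz": 0,"fingers": 0},
  {"x": 0,"y": 0,"z": -0.1,"wx": 0,"wy": 0,"wz": 0,"fingers": 0},
  {"x": 0,"y": 0,"z": 0,"wx": 0,"wy": 0,"wz": 0,"fingers": 0},
  {"x": 0,"y": 0,"z": 0,"wx": 0,"wy": 0,"wz": 0,"fingers": 0},
])

```text
clock: 19.08
eef_pos: [0.4817, -0.0732, 0.133]
tool_rot: [0.364, 0.931, 0.0, 0.0]
force: [-0.2, -0.3, -0.7]
width: 0.0616
grip_force: 60.0
```

Emit:
arm_command([
  {"x": 0,"y": 0,"z": 0,"wx": 0,"wy": 0,"wz": 0,"fingers": 0},
  {"x": 0,"y": 0,"z": 0,"wx": 0,"wy": 0,"wz": 0,"fingers": 0},
  {"x": 0,"y": 0,"z": 0,"wx": 0,"wy": 0,"wz": 0,"fingers": 0},
  {"x": 0,"y": 0,"z": 0,"wx": 0,"wy": 0,"wz": 0,"fingers": 0},
  {"x": 0,"y": 0,"z": 0,"wx": 0,"wy": 0,"wz": 0,"fingers": 0},
])

```text
clock: 19.5
eef_pos: [0.4814, -0.0732, 0.1325]
tool_rot: [0.364, 0.931, -0.0, -0.0]
force: [0.6, -0.6, 0.0]
width: 0.0619
grip_force: 60.0
```

```bash
python3 - <<'E'
from h import *
o=st(); go(o,[.482,-.0735,.131])
s=snap('side'); u,v=proj(s,[[.482,-.0735,.08]])[0]; save(s,'s4.png',(int(u)-55,int(v)-65,int(u)+55,int(v)+45),5)
E
```

```text
{'clock': 19.5, 'joint_pos': [0.0377, 0.5098, 0.0794, 2.0399, -0.0691, 0.5947, 0.9893], 'eef_pos': [0.4814, -0.0732, 0.1325], 'tool_rot': [0.3643, 0.9313, -0.0001, -0.0002], 'force': [0.6236, -0.605, 0.0357], 'grip_force': 59.9997, 'width': 0.0619}
units [-0.02  0.    0.04] tool yaw y-axis deg 47.27 zaxis [-0.  0. -1.]
```

View pics/s4.png

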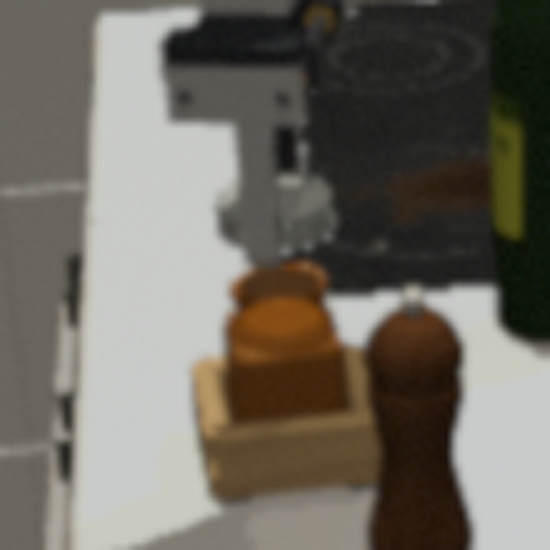

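The lid is held level at (280,215), above the open jar mouth at (280,285). The jar is seated and the mill is standing. Handing in.

```bash
python3 -c "
from h import *
print(ticket.sign_off())"
```

```text
the job is handed in; nothing more can be done
None
```

I handed the job in at about 19.5 s, and no verdict came back. The mill is upright on the worktop, the jar is seated in the holder, and the unscrewed lid is gripped level about 3 cm above the open mouth.

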